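# Turn the last end plug over through the twist chute and pack it flush

## Task

Push the packing tray along its slide until its open end is right up against the landing deck of the twist chute, then push the plug that stands on the infeed into the chute so that it drops through the twisted rods by itself and lands on the deck turned over, spigot down. Slide it sideways off the deck, spigot in the tray's slot, until it lies against the plugs already packed, then push the gauge bar by its post all the way along the tray to the open end to show that nothing stands above the rim. Leave the tape measure and the glue bottle standing where they are.

Things in the scene. Friction and masses are not known exactly. Their poses are not given: they have to be found in the camera images.
- twist_chute: Fixed steel fixture; all axes below are its axes. Origin on the bench, on the twist's vertical axis; x towards the landing deck (away from the robot), y towards the infeed (left), z up. Six 6 mm rods make a slot with half a turn between heights 245 and 100 mm, then a ramp in +x to the deck. Column at x -65 to -51; tallest rods reach height 308 at y -42 to -23. Slippery.
- infeed_rest (a point): Centre of the standing plug's rest (chute x 0, y 77, height 283 mm): a 2 mm dip in the level infeed floor (height 250, y 38 to 110). Rails along the floor: at x -8.5 up to height 274, at x 8.5 up to 259, at x 17 to 29 from 280 to 286 (y -33 to 93). A pusher fits behind the plug with tips above 275, x -16 to 15. Pushed in -y past y 38 the plug drops by itself, lands within 2 s.
- deck (a point): Middle of the landing deck's flat slippery floor (chute x 115, y 0, height 13.5 mm). The plug stops near it (mostly within 12 mm, rarely 40 mm off along y) at an end wall at x +34 (53 mm above the bench), flange then 25 to 34 mm above the bench. At y +46 a lip, 18.5 mm above the bench. Ramp rods end at x -24, guards at x -40 (up to 45 mm high). Open on the -y side, where the tray docks.
- tray (a joint): The packing tray's slide along the chute's +y, 0 to 0.060 m: 0 = drawn away (start), 0.060 = its open end right at the deck (2 mm gap). It stays where left; about 8 N moves it.
- tray_push (a point): On the outer face of the upright tab (60 mm wide, top 55 mm above the bench) at the tray's closed end, height 38 mm. Push in +y. Wooden tray 90 x 212 mm, rim 36 mm above the bench, open at its +y end; inside a T slot: floor at 12 mm, 46 mm wide between ledges (tops at 22.5 mm), 72 mm between walls, flared mouth. A plug enters only spigot down; its flange top is then at 32 mm.
- free_place (a point): Centre of the tray's last free place, 28 mm above the bench (the flange centre of a packed plug), 38.5 mm in from the open end; moves with the tray, axes like the chute's (y out of the open end). Docked, it lies 80.5 mm in -y from deck.
- gauge (a joint): The gauge bar's slide along the tray towards its open end (chute +y), 0 to 0.172 m; 0 = at the closed end. It stays where left; about 1.5 N moves it. The bar crosses the tray 37 mm above the bench and is stopped by anything that stands higher.
- gauge_post (a point): In the black knob (22 mm dia., from 80 to 98 mm above the bench) on the gauge's 16 mm post that stands on the bar (from 46 mm up), at height 88 mm; axes like the chute's. Push it in +y.
- plug: The plug to be turned: grey flanged end plug, flange 66 mm dia. x 8 mm, spigot 40 mm dia. x 12 mm on one face, 0.12 kg. Origin: middle of the flange; z points out of the spigot. At the start it stands on edge in the infeed's dip, spigot towards the chute's +x, centre 281 mm above the bench.
- packed_1: Same plug, already packed next to the free place, spigot down (z down).
- packed_2: Same plug, packed at the closed end, spigot down (z down).
- tape_measure: Bystander: yellow tape measure, 36 x 82 x 67 mm; origin at its underside.
- glue_bottle: Bystander: glue bottle, 41 x 62 x 190 mm, upright; origin at its underside.

How it is judged:
By the outcome, as a careful person would: the job done as asked, in the order asked, and still so for the second after the job is handed in, with the robot touching nothing.
It also fails if it takes over 64 s, if anything falls off the work surface, if the arm or the gripper's body presses on something with over 40 N, if the wrist force passes 120 N, or if a joint passes its speed limit or range.

## Robot

A 6-joint arm with a two-finger parallel gripper is mounted at the origin on the work surface; the furniture and walls round the work are solid. World frame = base frame: x ahead of the robot, y to its left, z up, the work surface at z = 0. Lengths are in m, angles in rad, forces in N, time in s.
With the tool pointing down it reaches from about 0.35 to 0.975 m from the base axis. Payload 7.1 kg.
Tool frame: the origin (TCP) lies at the very end of the fingers, on their centre line; the grasp point (between the pads) lies 19 mm behind it; z points along the fingers, y is the line along which they close (so a half turn about z gives the same grasp; the last joint's range is limited). The gripper opens to 88 mm and grips with 3 to 60 N. Pads are 20 mm wide; open, the fingers measure 115 mm over their backs; the gripper's body (75 mm by 178 mm) begins 61 mm behind the grasp point.
Start: joints at [-1.248, 0.423, 1.63, -0, 1.089, -0.019], TCP at [0.21, -0.589, 0.223] pointing down, gripper open.
Joint ranges: [-3, 3], [-0.9, 2.11], [0.09, 2.58], [-1.31, 4.45], [0.11, 2.69], [-2.54, 2.54]. Speed limits (rad/s): [2.39, 2.39, 3.01, 3.14, 3.14, 3.14].

## Interface

Orientations are given as a unit quaternion [w, x, y, z].
In Python, from bench import r, monitor, order, snapshot, camera_model gives the robot as it stands (r), with the cameras as plain functions, the readings (monitor) and the job (order).
- The arm moves only by the tool tcp_steps, called as name([rows], argument=value, ...), one row to a line, values as JSON. Schema: {"type":"object","properties":{"segments":{"type":"array","items":{"type":"array","items":{"type":"number"},"minItems":7,"maxItems":7},"minItems":1,"maxItems":12},"force":{"type":"number"},"only":{"type":"string"},"quiet":{"type":"boolean"},"lines":{"type":"string"}},"required":["segments"],"additionalProperties":false}. segments is a list of rows, 1 to 12 of them, each of 7 numbers: the opening from 0.0 (shut) to 1.0 (fully open), then dx, dy, dz in m, then a rotation vector rx, ry, rz in rad; each row shifts and turns the commanded pose from where the row before left it, along the tool's axes as they then stand; what a row does not reach is not made up. A row lasts 1/12 s, in which the tool goes at most 0.0417 m and 0.125 rad, less where a joint would pass 70% of its speed; a pose out of reach is approached as far as the arm can. The fingers move at their own pace and stop on an object; force is the grip in N (left out, the last holds). Time passes only in rows, so rows that do not move let the fingers close. The tool returns the time, the measured TCP pose, the force, the opening and the grip force at its end. only (a regular expression) keeps the lines of the reply that match it, lines (a string "A,B") keeps lines A to B, and quiet returns only ok. Input that does not fit is refused with a message, and nothing moves.
- monitor.state(): the state, without advancing time (a new reading comes with each control period).
- snapshot(name): name is "scene" or "top" or "wrist"; returns the picture (384x512x3 uint8, blue, green, red); there is no depth.
- camera_model(name): a dict with "fx", "fy", "cx", "cy" (pixels), "k1" (the pictures are not rectified: a ray, as slopes to the right and down, at radius r is drawn at 1 + k1 r^2 times it, then the intrinsics apply), "R" (3x3) and "t" (3): a world point X has camera coordinates R X + t; the wrist camera has in their place "mount" (4x4, takes a point from camera to tool coordinates, whose origin is the TCP and whose axes are the flange's). Camera axes: x right, y down, z forward; pixel columns grow to the right and rows downward; lengths in m; the calibration is good to about 2 mm. A picture is of the moment at which its call begins: read the wrist's pose just before it. camera_model takes no time and is no camera call.
- order.hand_in(): hands the job in; it is judged then, once.
The state is a dict: "time_s": time; "qpos": joint angles; "qvel": joint speeds; "tau": joint torques, N m; "eef_pos": TCP position; "ee_rot": TCP orientation; "contact_force": force on the tool from outside, world axes, zero at the start; "torque": the same for the moment, N m; "opening": opening from 0.0 (shut) to 1.0 (fully open); "gripper_force": force on a finger pad.
Only numpy, scipy, OpenCV 4.12 (cv2) and the standard library are available. Lean on these libraries where they do the work, as an engineer would, in place of code of your own. Each camera call takes 0.05 s, during which the arm holds its last target. There are 200 camera calls.

## Working session

There is one attempt and no reset: what is moved stays moved. The work goes in short steps, Python scripts to look and compute and a tool call to move; the robot and the scene stay as the last step left them, time stands still between calls to the robot, and variables do not carry over. Pictures are saved under pics/ and viewed, at most 10 in all, crops included, and the job is handed in when it is done.

```bash
ls; mkdir -p pics; python3 - <<'E'
from bench import r, monitor, order, snapshot, camera_model
import cv2
s=monitor.state();print(s)
for n in("scene","top"):
    cv2.imwrite(f"pics/{n}0.png",cv2.resize(snapshot(n),(800,600),interpolation=cv2.INTER_CUBIC)); print(n,camera_model(n))
print(camera_model("wrist"))
E
```

```text
bench.py
pics
{'time_s': 0.0, 'qpos': array([-1.24796019e+00,  4.23861162e-01,  1.63067141e+00, -2.98680856e-05,
        1.08857441e+00, -1.90115100e-02]), 'qvel': array([-2.18953191e-05, -9.11441563e-04, -1.39740173e-03,  4.29686433e-04,
       -4.38801559e-04,  1.10199318e-03]), 'tau': array([-1.54664940e-03, -5.44627082e+01, -2.73670185e+01,  6.43603038e-02,
        2.29661143e-02, -1.37086245e-04]), 'eef_pos': array([ 0.20935535, -0.58831757,  0.2218963 ]), 'ee_rot': array([-7.46442223e-04,  9.85426590e-01,  1.70099567e-01, -1.27654074e-04]), 'contact_force': array([-0.41953658,  0.43933083, -0.58349189]), 'torque': array([-0.03279367,  0.00096302, -0.00433519]), 'gripper_force': 0.0, 'opening': 1.0009508097013138}
scene {'fx': 417.55576588046245, 'fy': 417.55576588046245, 'cx': 253.94772121892078, 'cy': 192.37790873236165, 'k1': -0.03002362952447709, 'R': array([[ 0.38983934, -0.92082395,  0.01041811],
       [-0.5187225 , -0.2289255 , -0.8237233 ],
       [ 0.76088912,  0.31571564, -0.56689627]]), 't': array([-0.07100399,  0.4008831 ,  1.11115354])}
top {'fx': 360.5389146334737, 'fy': 360.5389146334737, 'cx': 256.1975340408347, 'cy': 192.11626386155018, 'k1': -0.03814220069185416, 'R': array([[ 0.00498194, -0.9999674 , -0.00635371],
       [-0.99195786, -0.00413826, -0.12650087],
       [ 0.12647045,  0.00693284, -0.99194615]]), 't': array([0.11978547, 0.41780441, 1.06826857])}
{'fx': 315.8739486907081, 'fy': 315.8739486907081, 'cx': 258.7048874449069, 'cy': 192.47504503422743, 'k1': 0.02070392142056201, 'mount': array([[ 1.99454894e-04, -9.65841000e-01, -2.59135337e-01,
         7.19312658e-02],
       [ 9.99999952e-01,  2.54349207e-04, -1.78308404e-04,
        -2.77438613e-04],
       [ 2.38128435e-04, -2.59135289e-01,  9.65841004e-01,
        -1.61957755e-01],
       [ 0.00000000e+00,  0.00000000e+00,  0.00000000e+00,
         1.00000000e+00]])}
```

View pics/scene0.png

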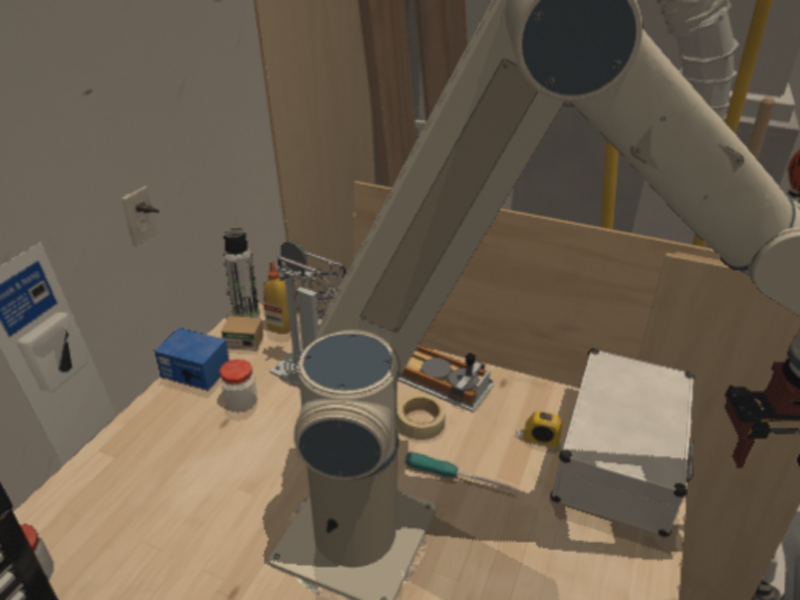

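View pics/top0.png

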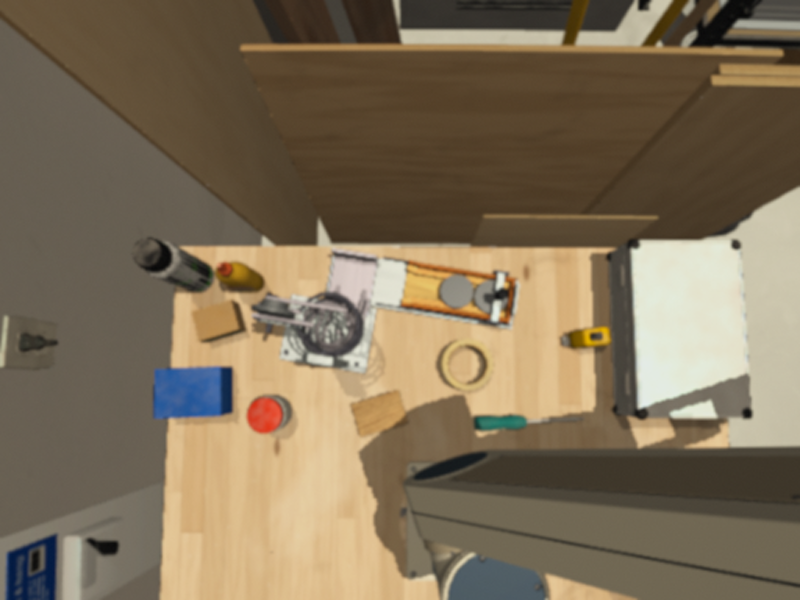

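The scene shows the chute at about (310,290) and the tray at (440,375) with the gauge post at (470,360). The top view shows the chute at (330,320), the tray from 375 to 518 (gauge knob ~(502,295)), the glue bottle at (240,277) and the tape measure at (588,337). I'll enlarge the top view.

```bash
python3 - <<'E'
import cv2
from bench import r, monitor, order, snapshot, camera_model
im=snapshot("top"); c=im[150:250,155:345]
cv2.imwrite("pics/top1.png",cv2.resize(c,(798,420),interpolation=cv2.INTER_CUBIC))
E
```

```text
(no output)
```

View pics/top1.png

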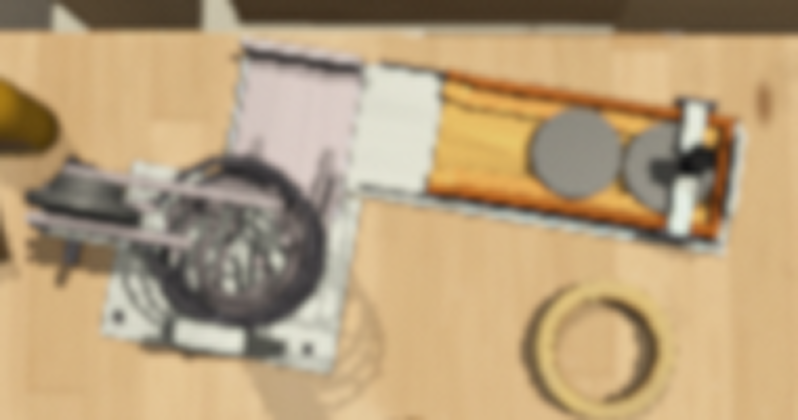

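The enlarged top view shows packed_1's top centre at (577,153), the knob at (697,160), the deck wall top from (243,47) to (362,68), the tray's closed-end rim corners at (735,120) and (718,240), the open-end corners at (443,72) and (430,192), and the plug band at (40-135,190). I'll fit the chute pose from these.

```bash
cat >h.py <<'E'
import numpy as np, cv2
from scipy.spatial.transform import Rotation as Ro
from scipy.optimize import least_squares
from bench import r, monitor, order, snapshot, camera_model
def cam(n):
    m=camera_model(n)
    if n=="wrist":
        s=monitor.state(); T=np.eye(4); q=s["ee_rot"]; T[:3,:3]=Ro.from_quat([q[1],q[2],q[3],q[0]]).as_matrix(); T[:3,3]=s["eef_pos"]
        E=np.linalg.inv(T@m["mount"]); m["R"]=E[:3,:3]; m["t"]=E[:3,3]
    return m
def proj(m,X):
    c=m["R"]@np.asarray(X,float)+m["t"]; a=c[:2]/c[2]; a=a*(1+m["k1"]*(a@a))
    return a*[m["fx"],m["fy"]]+[m["cx"],m["cy"]]
def ray(m,p,z):
    d=(np.array(p)-[m["cx"],m["cy"]])/[m["fx"],m["fy"]]; a=d.copy()
    for _ in range(8): a=d/(1+m["k1"]*(a@a))
    v=m["R"].T@np.array([a[0],a[1],1]); o=-m["R"].T@m["t"]
    return o+v*(z-o[2])/v[2]
def c2w(P,X):  # P=(x,y,yaw), X chute mm -> world m
    x,y,z=np.array(X)/1000; c,s=np.cos(P[2]),np.sin(P[2])
    return np.array([P[0]+c*x-s*y,P[1]+s*x+c*y,z])
def fit(m,pts,P0,names=None):
    f=lambda P:np.concatenate([proj(m,c2w(P,X))-p for X,p in pts])
    o=least_squares(f,P0,loss="soft_l1"); return o.x,o.fun.reshape(-1,2)
def tool_delta(target,quat=None):
    """delta in tool axes to a world TCP target"""
    s=monitor.state();q=s["ee_rot"];R=Ro.from_quat([q[1],q[2],q[3],q[0]])
    return R.inv().apply(np.array(target)-s["eef_pos"])
E
python3 - <<'E'
from h import *
m=cam("top"); f=lambda p:np.array(p)/4.2+[155,150]
pts=[([115,-206.5,32],f((577,153))),([149,46,53],f((243,47))),([149,-40,53],f((362,68))),
([160,-314,36],f((738,122))),([70,-314,36],f((718,240))),([160,-102,36],f((443,72))),([70,-102,36],f((430,192))),([0,77,310],f((85,178)))]
P,e=fit(m,pts,[.62,.15,-.18]);print(P);print(e.round(1))
for n,p,z in[("knob",(697,160),98)]:
    w=ray(m,f(p),z/1000);print(n,w)
for n,p,z in[("tape",(588,337),60),("glue",(240,277),100)]: print(n,ray(m,np.array(p)*.64,z/1000))
print("cam",-m["R"].T@m["t"])
for n,X in dict(infeed=[0,77,281],deck=[115,0,13.5],tab=[115,-314,38],free=[115,-140.5,28],tall=[0,-33,308]).items(): print(n,c2w(P,X), np.hypot(*c2w(P,X)[:2]))
E
```

```text
[ 0.35433271  0.23234009 -0.17094453]
[[ 1.   0.6]
 [-0.1 -0.7]
 [-0.2 -0.8]
 [ 0.2 -0.5]
 [ 0.5  0.6]
 [ 1.5 -0.6]
 [-0.6 -0.3]
 [-2.9  5.4]]
knob [ 0.42048141 -0.06285282  0.098     ]
tape [ 0.34496072 -0.23053835  0.06      ]
glue [0.44952192 0.41509868 0.1       ]
cam [0.27874319 0.11410442 1.1132786 ]
infeed [0.36743143 0.30821777 0.281     ] 0.4795873733774196
deck [0.46765653 0.21277707 0.0135    ] 0.5137866404786631
tab [ 0.41424099 -0.09664623  0.038     ] 0.4253658335239151
free [0.44375563 0.07432492 0.028     ] 0.4499369417704639
tall [0.34871897 0.19982108 0.308     ] 0.40191216177686623
```

tcp_steps([
  [0, 0, 0, -0.01, 0, 0, -0.125],
  [0, 0, 0, -0.01, 0, 0, -0.125],
  [0, 0, 0, -0.01, 0, 0, -0.125],
  [0, 0, 0, -0.01, 0, 0, -0.125],
  [0, 0, 0, -0.01, 0, 0, -0.125],
  [0, 0, 0, -0.01, 0, 0, -0.125],
  [0, 0, 0, -0.01, 0, 0, -0.125],
  [0, 0, 0, -0.01, 0, 0, -0.125],
  [0, 0, 0, -0.01, 0, 0, -0.125],
  [0, 0, 0, -0.01, 0, 0, -0.125],
  [0, 0, 0, -0.01, 0, 0, -0.125],
  [0, 0, 0, -0.01, 0, 0, -0.125],
], force=10)

```text
time_s: 1.15
eef_pos: [0.2094, -0.5886, 0.3428]
ee_rot: [-0.0, 0.603, 0.798, 0.0]
contact_force: [0.1, 0.5, -0.0]
opening: 0.126
gripper_force: 0.0
```

```bash
python3 - <<'E'
from h import *
m=cam("top");print("wall",ray(m,np.array((560,243))*.64,0),ray(m,np.array((420,243))*.64,0)); 
print(tool_delta([.40,-.0,.33]),monitor.state()["qpos"].round(2))
E
```

```text
wall [ 5.38574282e-01 -2.00400197e-01 -2.22044605e-16] [0.53722191 0.08271132 0.        ]
[0.51396202 0.34435047 0.01317365] [-1.25  0.31  1.51  0.    1.32 -1.53]
```

tcp_steps([
  [0, 0.034, 0.023, 0, 0, 0, 0],
  [0, 0.034, 0.023, 0, 0, 0, 0],
  [0, 0.034, 0.023, 0, 0, 0, 0],
  [0, 0.034, 0.023, 0, 0, 0, 0],
  [0, 0.034, 0.023, 0, 0, 0, 0],
  [0, 0.034, 0.023, 0, 0, 0, 0],
  [0, 0.034, 0.023, 0, 0, 0, 0],
  [0, 0.034, 0.023, 0, 0, 0, 0],
  [0, 0.034, 0.023, 0, 0, 0, 0],
  [0, 0.034, 0.023, 0, 0, 0, 0],
  [0, 0.034, 0.023, 0, 0, 0, 0],
  [0, 0.034, 0.023, 0, 0, 0, 0],
], force=10)

```text
time_s: 2.15
eef_pos: [0.3661, -0.1199, 0.3428]
ee_rot: [0.0, 0.605, 0.796, 0.0]
contact_force: [2.1, -0.9, -1.1]
opening: 0.005
gripper_force: 0.0
```

tcp_steps([
  [0, 0.034, 0.023, 0, 0, 0, 0],
  [0, 0.034, 0.023, 0, 0, 0, 0],
  [0, 0.034, 0.023, 0, 0, 0, 0],
  [0, 0, 0, 0, 0, 0, 0],
  [0, 0, 0, 0, 0, 0, 0],
])

```text
time_s: 2.57
eef_pos: [0.4055, -0.003, 0.3425]
ee_rot: [-0.0, 0.603, 0.798, -0.0]
contact_force: [-0.1, -0.9, 0.2]
opening: 0.004
gripper_force: 0.0
```

```bash
python3 - <<'E'
from h import *
print(monitor.state()["qpos"].round(3)); import pickle; pickle.dump(cam("wrist"),open("w1.pkl","wb"))
cv2.imwrite("pics/w1.png",cv2.resize(snapshot("wrist"),(800,600),interpolation=cv2.INTER_CUBIC))
E
```

```text
[-0.037 -0.057  1.94  -0.     1.26  -0.313]
```

View pics/w1.png

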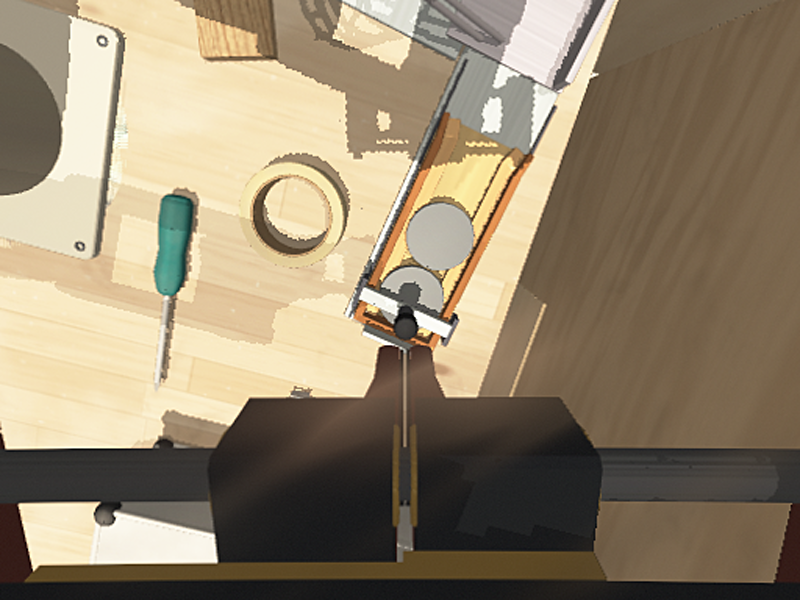

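The wrist picture shows packed_1's centre at (440,236), the knob at (406,324), the tray's open-end rim corners at (446,115) and (532,157), and the tab at the closed end near (385,340). The deck's -y edge runs about (468,50)-(557,92), and the wall panel is on the right.

```bash
python3 - <<'E'
from h import *
import pickle
m=pickle.load(open("w1.pkl","rb")); g=lambda p:np.array(p)*.64
pw=[([115,-206.5,32],g((440,236))),([70,-102,36],g((446,115))),([160,-102,36],g((532,157)))]
P,e=fit(m,pw,[.354,.232,-.17]);print("wrist",P);print(e.round(1))
P0=[.3543,.2323,-.1709]
print("topfit pred err",[(proj(m,c2w(P0,X))-p).round(1) for X,p in pw])
print("knob",ray(m,g((405,320)),.095),"packed2?",)
def w2c(P,w):
    d=np.array(w[:2])-P[:2];c,s=np.cos(P[2]),np.sin(P[2]);return 1000*np.array([c*d[0]+s*d[1],-s*d[0]+c*d[1]])
for Q in(P0,P):
    print("knob ch",w2c(Q,ray(m,g((405,320)),.095)),w2c(Q,[.4205,-.0629]),"deckedge",w2c(Q,ray(m,g((557,92)),.0135)),w2c(Q,ray(m,g((468,50)),.0135)))
print(w2c(P0,[0.5386,-.2]),w2c(P0,[.5372,.083]))
E
```

```text
wrist [ 0.35569852  0.23234552 -0.15312506]
[[-0.4  2.7]
 [-0.5 -1.2]
 [ 1.5 -0. ]]
topfit pred err [array([-4.1,  2.7]), array([-3.1, -1.2]), array([-1.6,  1.1])]
knob [ 0.42257354 -0.05649162  0.095     ] packed2?
knob ch [ 116.39353324 -272.973298  ] [ 115.44006461 -279.64096889] deckedge [158.41181954 -37.24187254] [ 68.27071607 -41.42579299]
knob ch [ 110.14810054 -275.25725544] [ 109.07627132 -281.90692609] deckedge [156.34964021 -40.30990162] [ 66.14841132 -42.89099292]
[ 255.136098   -394.65852518] [ 205.62687925 -116.01933688]
```

tcp_steps([
  [0, 0, 0, 0, 0, 0, -0.125],
  [0, 0, 0, 0, 0, 0, -0.125],
  [0, 0, 0, 0, 0, 0, -0.125],
  [0, 0, 0, 0, 0, 0, -0.125],
  [0, 0, 0, 0, 0, 0, -0.125],
  [0, 0, 0, 0, 0, 0, -0.125],
  [0, 0, 0, 0, 0, 0, -0.125],
  [0, 0, 0, 0, 0, 0, -0.125],
  [0, 0, 0, 0, 0, 0, -0.125],
  [0, -0.006, -0.035, 0, 0, 0, 0],
  [0, -0.006, -0.035, 0, 0, 0, 0],
  [0, -0.006, -0.035, 0, 0, 0, 0],
])

```text
time_s: 3.62
eef_pos: [0.4039, -0.1141, 0.3428]
ee_rot: [0.0, 0.088, 0.996, -0.0]
contact_force: [1.5, 1.3, -0.5]
opening: 0.004
gripper_force: 0.0
```

tcp_steps([
  [0, -0.006, -0.026, 0.01, 0, 0, 0],
  [0, 0, 0, 0.038, 0, 0, 0],
  [0, 0, 0, 0.038, 0, 0, 0],
  [0, 0, 0, 0.038, 0, 0, 0],
  [0, 0, 0, 0.038, 0, 0, 0],
  [0, 0, 0, 0.038, 0, 0, 0],
  [0, 0, 0, 0.038, 0, 0, 0],
  [0, 0, 0, 0.038, 0, 0, 0],
  [0, 0, 0, 0.029, 0, 0, 0],
  [0, 0, 0, 0, 0, 0, 0],
])

```text
time_s: 4.45
eef_pos: [0.4019, -0.1386, 0.0333]
ee_rot: [-0.005, 0.089, 0.996, 0.001]
contact_force: [-1.1, 0.4, 0.2]
opening: 0.008
gripper_force: 0.0
```

```bash
python3 - <<'E'
from h import *
s=monitor.state();q=s["ee_rot"];print("a",2*np.arctan2(q[2],q[1]),s["qpos"].round(3)); print(tool_delta(c2w([.3543,.2323,-.1709],[115,-314,38])))
E
```

```text
a 2.9636845003739607 [-0.36   0.497  2.155 -0.     0.499 -1.753]
[-0.00463748  0.04342828 -0.00465384]
```

tcp_steps([
  [0, -0.004, 0.01, 0, 0, 0, 0],
  [0, 0, 0.01, 0, 0, 0, 0],
  [0, 0, 0.01, 0, 0, 0, 0],
  [0, 0, 0.01, 0, 0, 0, 0],
  [0, 0, 0.01, 0, 0, 0, 0],
  [0, 0, 0.01, 0, 0, 0, 0],
  [0, 0, 0.01, 0, 0, 0, 0],
])

```text
time_s: 5.03
eef_pos: [0.4236, -0.0697, 0.0397]
ee_rot: [0.002, 0.086, 0.996, -0.001]
contact_force: [-2.1, -8.9, -1.7]
opening: 0.009
gripper_force: 4.5
```

tcp_steps([
  [0, 0, 0.005, 0, 0, 0, 0],
  [0, 0, 0.005, 0, 0, 0, 0],
])

```text
time_s: 5.2
eef_pos: [0.4252, -0.0597, 0.0397]
ee_rot: [0.002, 0.086, 0.996, -0.001]
contact_force: [-1.5, -8.1, -2.0]
opening: 0.007
gripper_force: 4.2
```

tcp_steps([
  [0, 0, 0.003, 0, 0, 0, 0],
  [0, 0, 0.002, 0, 0, 0, 0],
])

```text
time_s: 5.37
eef_pos: [0.426, -0.0548, 0.0397]
ee_rot: [0.002, 0.086, 0.996, -0.001]
contact_force: [-0.7, -8.6, -1.4]
opening: 0.005
gripper_force: 4.1
```

tcp_steps([
  [0, 0, 0.002, 0, 0, 0, 0],
  [0, 0, 0.002, 0, 0, 0, 0],
])

```text
time_s: 5.53
eef_pos: [0.4265, -0.0511, 0.0396]
ee_rot: [0.002, 0.086, 0.996, -0.001]
contact_force: [-1.2, -7.9, -1.8]
opening: 0.004
gripper_force: 4.1
```

tcp_steps([
  [0, 0, 0.003, 0, 0, 0, 0],
  [0, 0, 0.002, 0, 0, 0, 0],
])

```text
time_s: 5.7
eef_pos: [0.4269, -0.0492, 0.0397]
ee_rot: [0.001, 0.084, 0.996, -0.003]
contact_force: [-9.1, -61.8, 1.0]
opening: 0.007
gripper_force: 30.8
```

tcp_steps([
  [0, 0, 0.002, 0, 0, 0, 0],
  [0, 0, 0.002, 0, 0, 0, 0],
])

```text
time_s: 5.87
eef_pos: [0.427, -0.0488, 0.0398]
ee_rot: [0.001, 0.082, 0.997, -0.005]
contact_force: [-14.6, -98.9, 2.0]
opening: 0.002
gripper_force: 50.1
```

tcp_steps([
  [0, 0, 0.002, 0, 0, 0, 0],
  [0, 0, 0.001, 0, 0, 0, 0],
])

```text
time_s: 6.03
eef_pos: [0.4269, -0.0487, 0.0398]
ee_rot: [0.0, 0.082, 0.997, -0.007]
contact_force: [-18.3, -118.5, 2.3]
opening: 0.005
gripper_force: 59.7
```

tcp_steps([
  [0, 0, -0.02, 0, 0, 0, 0],
  [0, 0, -0.02, 0, 0, 0, 0],
  [0, 0, 0, -0.04, 0, 0, 0],
  [0, 0, 0, -0.04, 0, 0, 0],
  [0, 0, 0, -0.04, 0, 0, 0],
  [0, 0, 0, -0.04, 0, 0, 0],
  [0, 0, 0, -0.04, 0, 0, 0],
  [0, 0, 0, -0.04, 0, 0, 0],
  [0, 0, 0, -0.04, 0, 0, 0],
  [0, 0, 0, -0.04, 0, 0, 0],
  [0, 0, 0, -0.04, 0, 0, 0],
])

```text
time_s: 6.95
eef_pos: [0.4196, -0.0776, 0.4021]
ee_rot: [0.002, 0.087, 0.996, -0.0]
contact_force: [0.1, -0.8, -0.3]
opening: 0.007
gripper_force: 0.0
```

tcp_steps([
  [0, 0.01, 0.037, 0, 0, 0, 0],
  [0, 0.01, 0.037, 0, 0, 0, 0],
  [0, 0.01, 0.037, 0, 0, 0, 0],
  [0, 0.01, 0.037, 0, 0, 0, 0],
  [0, 0.01, 0.037, 0, 0, 0, 0],
  [0, 0.01, 0.037, 0, 0, 0, 0],
  [0, 0.01, 0.037, 0, 0, 0, 0],
  [0, 0.01, 0.037, 0, 0, 0, 0],
  [0, 0.01, 0.037, 0, 0, 0, 0],
  [0, 0.01, 0.037, 0, 0, 0, 0],
  [0, 0.01, 0.037, 0, 0, 0, 0],
  [0, 0.009, 0.037, 0, 0, 0, 0],
])

```text
time_s: 7.95
eef_pos: [0.3786, 0.3813, 0.4003]
ee_rot: [0.001, 0.086, 0.996, 0.001]
contact_force: [0.7, -0.5, -0.0]
opening: 0.008
gripper_force: 0.0
```

tcp_steps([
  [0, 0, 0, 0, 0, 0, 0],
  [0, 0, 0, 0, 0, 0, 0],
])

```text
time_s: 8.12
eef_pos: [0.379, 0.3807, 0.3993]
ee_rot: [0.001, 0.085, 0.996, 0.001]
contact_force: [0.3, -0.4, -1.0]
opening: 0.007
gripper_force: 0.0
```

```bash
python3 - <<'E'
from h import *
import pickle; m=cam("wrist");pickle.dump(m,open("w2.pkl","wb"));print(monitor.state()["qpos"].round(3))
P0=[.3543,.2323,-.1709]
for X in([0,77,314],[0,110,281],[0,0,250],[115,-206+60,32]):print(X,proj(m,c2w(P0,X))/.64)
print(tool_delta(c2w(P0,[0,140,400])))
cv2.imwrite("pics/w2.png",cv2.resize(snapshot("wrist"),(800,600),interpolation=cv2.INTER_CUBIC))
E
```

```text
[ 0.766  0.13   1.618 -0.     1.391 -0.635]
[0, 77, 314] [260.81243396 308.51002188]
[0, 110, 281] [333.11775454 292.90544194]
[0, 0, 250] [168.15134571 281.02829211]
[115, -146, 32] [139.27598757 337.5642777 ]
[-0.00088801 -0.01047379 -0.00074079]
```

View pics/w2.png

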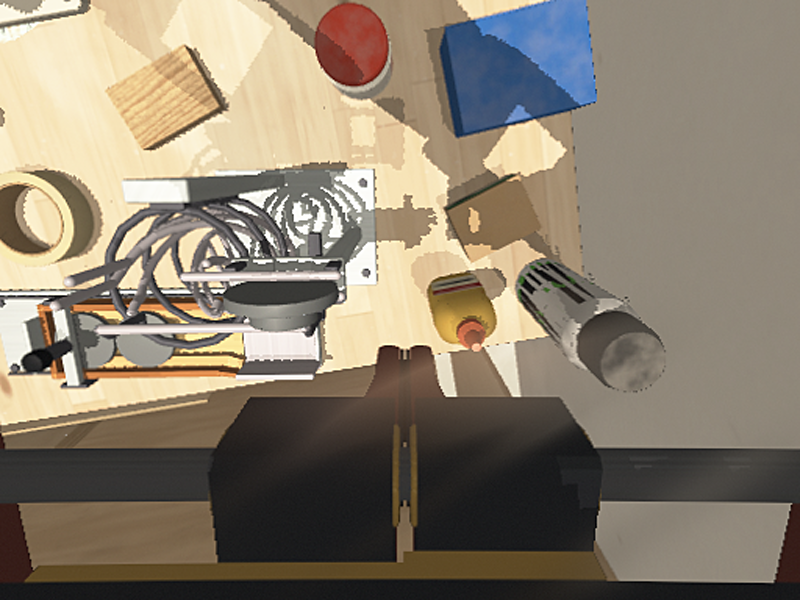

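The wrist view from above the infeed shows the plug as a dark disc at x 223-340, y 280-330, the rails at y≈272 and y≈328, and the glue bottle at (462,310), clear of the arm. I'll enlarge it.

```bash
python3 - <<'E'
from h import *
im=snapshot("wrist"); cv2.imwrite("pics/w2c.png",cv2.resize(im[150:225,80:230],(800,400),interpolation=cv2.INTER_CUBIC))
E
```

```text
(no output)
```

View pics/w2c.png

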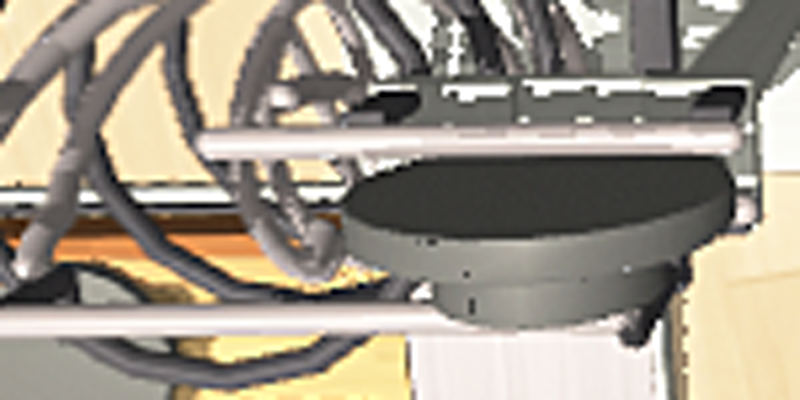

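```bash
python3 - <<'E'
from h import *
import pickle; m=pickle.load(open("w2.pkl","rb")); f=lambda p:np.array(p)/5.333+[80,150]
pts=[([-4,44,281],f((345,200))),([-4,110,281],f((735,190))),([-4,77,314],f((545,241)))]
P,e=fit(m,pts,[.3543,.2323,-.1709]);print(P);print(e.round(2))
P0=[.3543,.2323,-.1709]
for Q in(P0,P):
  for X in([-8.5,110,271],[-8.5,38,271],[20,93,283],[23,0,283],[-4,77,314]):print(X,((proj(m,c2w(Q,X))-[80,150])*5.333).round())
s=monitor.state()
def w2c(P,w):
    d=np.array(w[:2])-P[:2];c,s=np.cos(P[2]),np.sin(P[2]);return 1000*np.array([c*d[0]+s*d[1],-s*d[0]+c*d[1]])
print(w2c(P0,s["eef_pos"]),w2c(P,s["eef_pos"]),w2c([P[0],P[1],-.171],s["eef_pos"]))
E
```

```text
[ 0.35981706  0.23622234 -0.14528496]
[[ 1.1  -0.43]
 [ 0.41 -0.34]
 [-9.6   0.83]]
[-8.5, 110, 271] [716. 139.]
[-8.5, 38, 271] [305. 139.]
[20, 93, 283] [615. 315.]
[23, 0, 283] [ 76. 332.]
[-4, 77, 314] [462. 228.]
[-8.5, 110, 271] [743. 150.]
[-8.5, 38, 271] [333. 160.]
[20, 93, 283] [646. 328.]
[23, 0, 283] [111. 358.]
[-4, 77, 314] [494. 245.]
[  0.24303055 148.59981882] [ -0.84215607 143.86510461] [ -4.54096623 143.7958872 ]
```

tcp_steps([
  [0, 0, 0, 0.03, 0, 0, 0],
  [0, 0, 0, 0.03, 0, 0, 0],
  [0, 0, 0, 0.03, 0, 0, 0],
  [0, 0, 0, 0.029, 0, 0, 0],
  [0, 0, 0, 0, 0, 0, 0],
])

```text
time_s: 8.63
eef_pos: [0.3785, 0.3754, 0.2745]
ee_rot: [-0.003, 0.088, 0.996, -0.003]
contact_force: [-0.3, -0.4, -2.0]
opening: 0.005
gripper_force: 0.0
```

tcp_steps([
  [0, 0, -0.01, 0, 0, 0, 0],
  [0, 0, -0.01, 0, 0, 0, 0],
  [0, 0, -0.01, 0, 0, 0, 0],
  [0, 0, 0, 0, 0, 0, 0],
])

```text
time_s: 8.97
eef_pos: [0.3759, 0.348, 0.2808]
ee_rot: [0.001, 0.088, 0.996, 0.001]
contact_force: [0.4, -0.1, 0.3]
opening: 0.004
gripper_force: 0.0
```

tcp_steps([
  [0, 0, -0.01, 0, 0, 0, 0],
  [0, 0, -0.01, 0, 0, 0, 0],
  [0, 0, -0.01, 0, 0, 0, 0],
  [0, 0, -0.008, 0, 0, 0, 0],
  [0, 0, 0, 0, 0, 0, 0],
])

```text
time_s: 9.38
eef_pos: [0.3684, 0.3103, 0.2786]
ee_rot: [-0.0, 0.088, 0.996, -0.0]
contact_force: [0.3, -0.7, -0.7]
opening: 0.01
gripper_force: 0.0
```

```bash
python3 - <<'E'
from h import *
cv2.imwrite("pics/w3.png",cv2.resize(snapshot("wrist")[60:240],(800,281),interpolation=cv2.INTER_CUBIC))
E
```

```text
(no output)
```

View pics/w3.png

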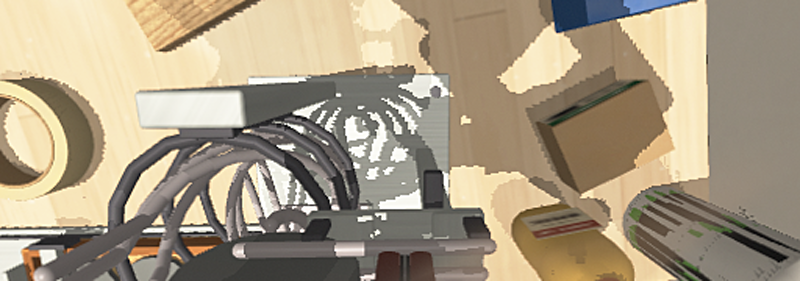

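The picture shows the plug still on the infeed at bottom left (170-360, 235-281), just ahead of the fingertips at (405,260). I'll push it further.

tcp_steps([
  [0, 0, -0.007, 0, 0, 0, 0],
  [0, 0, -0.007, 0, 0, 0, 0],
  [0, 0, -0.007, 0, 0, 0, 0],
  [0, 0, 0, 0, 0, 0, 0],
  [0, 0, 0, 0, 0, 0, 0],
])

```text
time_s: 9.85
eef_pos: [0.3653, 0.2911, 0.2787]
ee_rot: [-0.0, 0.088, 0.996, 0.0]
contact_force: [-0.2, -0.5, -0.1]
opening: 0.004
gripper_force: 0.0
```

```bash
python3 - <<'E'
from h import *
a=snapshot("wrist"); b=snapshot("top")
o=np.vstack([cv2.resize(a[60:240],(800,281),interpolation=cv2.INTER_CUBIC),cv2.resize(b[150:230,145:345],(800,319),interpolation=cv2.INTER_CUBIC)])
cv2.imwrite("pics/w4.png",o)
E
```

```text
(no output)
```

View pics/w4.png

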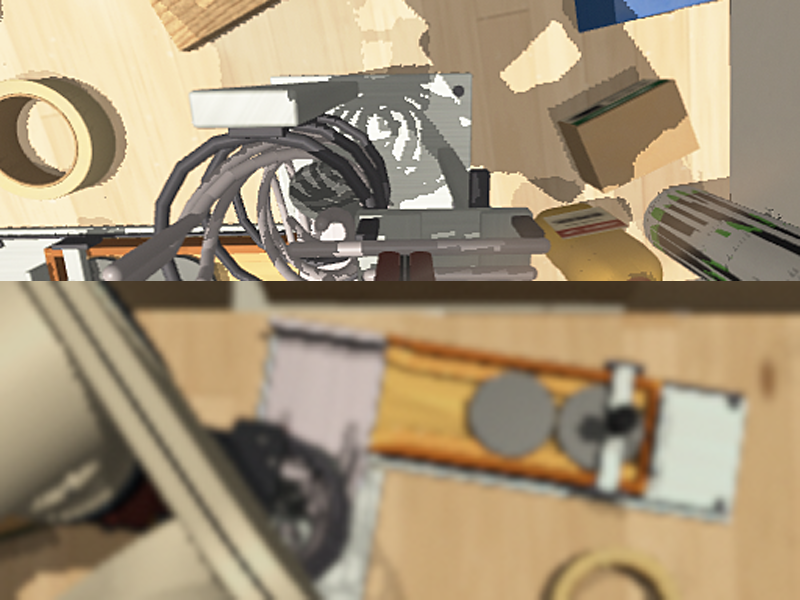

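The plug has left the infeed and is dropping through the rods, the dark shape at (330,185) in the upper half. The tray is docked against the deck in the lower half at (380,400). I'll retract and check the clearance for the next reach.

tcp_steps([
  [0, 0, 0.01, -0.02, 0, 0, 0],
  [0, 0, 0, -0.03, 0, 0, 0],
  [0, 0, 0, -0.03, 0, 0, 0],
  [0, -0.02, 0, -0.02, 0, 0, 0],
  [0, -0.03, 0, 0, 0, 0, 0],
  [0, -0.03, 0, 0, 0, 0, 0],
  [0, -0.03, 0, 0, 0, 0, 0],
  [0, 0, 0, 0, 0, 0, 0],
])

```text
time_s: 10.62
eef_pos: [0.4794, 0.2816, 0.3784]
ee_rot: [0.001, 0.088, 0.996, -0.0]
contact_force: [-0.0, -0.0, -0.3]
opening: 0.007
gripper_force: 0.0
```

```bash
python3 - <<'E'
from h import *
import pickle
D=np.array([[.424,1.631,.6245,.2219],[-.057,1.94,.4055,.3425],[.497,2.155,.425,.0333],[.13,1.618,.537,.3993],[.31,1.51,.6248,.3428]])
s=monitor.state();q=s["qpos"];D=np.vstack([D,[q[1],q[2],np.hypot(*s["eef_pos"][:2]),s["eef_pos"][2]]])
A=[];b=[]
for q2,q3,R,z in D:
    A+= [[1,0,np.sin(q2),np.sin(q2+q3),np.cos(q2+q3)],[0,1,np.cos(q2),np.cos(q2+q3),-np.sin(q2+q3)]]; b+=[R,z]
x,res,_,_=np.linalg.lstsq(np.array(A),np.array(b),rcond=None);print("a1,h,L1,L2,e",x.round(3),res)
m=pickle.load(open("w2.pkl","rb")); P1=[.3549,.2357,-.171]
def w2c(P,w):
    d=np.array(w[:2])-P[:2];c,s=np.cos(P[2]),np.sin(P[2]);return 1000*np.array([c*d[0]+s*d[1],-s*d[0]+c*d[1]])
print("glue",w2c(P1,ray(m,np.array((474,340))*.64,.185)),"TCP",w2c(P1,s["eef_pos"]),s["eef_pos"],s["time_s"],s["qpos"].round(2))
a1,h,L1,L2,e=x
for y,zt in((66,.024),(-34,.024)):
    w=c2w(P1,[115,y,0]);R=np.hypot(*w[:2])
    o=least_squares(lambda v:[a1+L1*np.sin(v[0])+L2*np.sin(v[0]+v[1])+e*np.cos(v[0]+v[1])-R,h+L1*np.cos(v[0])+L2*np.cos(v[0]+v[1])-e*np.sin(v[0]+v[1])-zt],[.3,2.1]);v=o.x
    print(y,R,v,"forearm below horizontal deg",np.degrees(v.sum())-90)
E
```

```text
a1,h,L1,L2,e [-0.001  0.005  0.566  0.488  0.083] [4.41553393e-06]
glue [ 63.50654618 204.66099644] TCP [114.90220669  66.45600905] [0.47943504 0.28163409 0.37838215] 10.6167 [ 0.51  0.18  1.61 -0.    1.35 -0.88]
66 0.5558160272301272 [0.62532217 1.87469836] forearm below horizontal deg 53.240624794306456
-34 0.49719259323828585 [0.57460414 2.0032529 ] forearm below horizontal deg 57.70032831622666
```

tcp_steps([
  [0, 0, 0, 0.03, 0, 0, 0],
  [0, 0, 0, 0.03, 0, 0, 0],
  [0, 0, 0, 0.03, 0, 0, 0],
  [0, 0, 0, 0.03, 0, 0, 0],
  [0, 0, 0, 0.03, 0, 0, 0],
  [0, 0, 0, 0.03, 0, 0, 0],
  [0, 0, 0, 0, 0, 0, 0],
  [0, 0, 0, 0, 0, 0, 0],
  [0, 0, 0, 0, 0, 0, 0],
  [0, 0, 0, 0, 0, 0, 0],
  [0, 0, 0, 0, 0, 0, 0],
  [0, 0, 0, 0, 0, 0, 0],
])

```text
time_s: 11.62
eef_pos: [0.4761, 0.2826, 0.2003]
ee_rot: [0.001, 0.087, 0.996, 0.001]
contact_force: [-0.3, 0.5, -0.1]
opening: 0.006
gripper_force: 0.0
```

```bash
python3 - <<'E'
from h import *
import pickle; m=cam("wrist"); pickle.dump(m,open("w5.pkl","wb")); P1=[.3549,.2357,-.171]
for X in([115,0,33],[115,33,33],[149,0,53]):print(X,(proj(m,c2w(P1,X))/.64).round())
cv2.imwrite("pics/w5.png",cv2.resize(snapshot("wrist"),(800,600),interpolation=cv2.INTER_CUBIC))
E
```

```text
[115, 0, 33] [304. 279.]
[115, 33, 33] [353. 279.]
[149, 0, 53] [301. 336.]
```

View pics/w5.png

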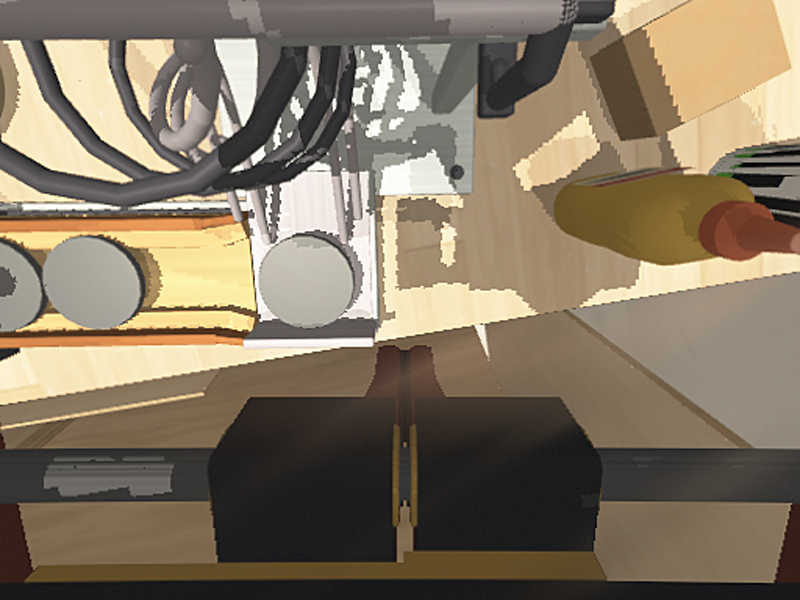

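The plug lies flat on the deck with its centre at (306,280), about where predicted at (304,279). packed_1 is at (92,282), and the glue bottle is clear. Next I descend behind the plug.

tcp_steps([
  [0, 0, 0, 0.03, 0, 0, 0],
  [0, 0, 0, 0.03, 0, 0, 0],
  [0, 0, 0, 0.03, 0, 0, 0],
  [0, 0, 0, 0.03, 0, 0, 0],
  [0, 0, 0, 0.03, 0, 0, 0],
  [0, 0, 0, 0.015, 0, 0, 0],
  [0, 0, 0, 0.01, 0, 0, 0],
  [0, 0, 0, 0, 0, 0, 0],
])

```text
time_s: 12.33
eef_pos: [0.4746, 0.2816, 0.0222]
ee_rot: [-0.001, 0.087, 0.996, -0.001]
contact_force: [-0.3, 0.7, 0.8]
opening: 0.008
gripper_force: 0.0
```

tcp_steps([
  [0, 0, 0, 0, 0, 0, 0],
  [0, 0, 0, 0, 0, 0, 0],
])

```text
time_s: 12.5
eef_pos: [0.4764, 0.2827, 0.025]
ee_rot: [0.001, 0.087, 0.996, 0.001]
contact_force: [-0.1, 0.2, -0.4]
opening: 0.006
gripper_force: 0.0
```

```bash
python3 - <<'E'
from h import *
print(tool_delta(c2w([.3549,.2357,-.171],[115,66,23])))
E
```

```text
[-0.00330769 -0.00093896  0.0019614 ]
```

tcp_steps([
  [0, -0.002, -0.01, 0.001, 0, 0, 0],
  [0, -0.001, -0.01, 0, 0, 0, 0],
  [0, 0, -0.008, 0, 0, 0, 0],
  [0, 0, -0.008, 0, 0, 0, 0],
  [0, 0, -0.008, 0, 0, 0, 0],
  [0, 0, -0.008, 0, 0, 0, 0],
])

```text
time_s: 13.0
eef_pos: [0.4694, 0.2296, 0.023]
ee_rot: [0.0, 0.088, 0.996, 0.0]
contact_force: [-0.3, 2.7, 2.5]
opening: 0.004
gripper_force: 0.9
```

tcp_steps([
  [0, 0, -0.008, 0, 0, 0, 0],
  [0, 0, -0.008, 0, 0, 0, 0],
  [0, 0, -0.008, 0, 0, 0, 0],
])

```text
time_s: 13.25
eef_pos: [0.4649, 0.2059, 0.0226]
ee_rot: [-0.0, 0.087, 0.996, -0.0]
contact_force: [-0.1, 0.4, 0.3]
opening: 0.008
gripper_force: 0.4
```

tcp_steps([
  [0, 0, -0.008, 0, 0, 0, 0],
  [0, 0, 0, 0, 0, 0, 0],
])

```text
time_s: 13.42
eef_pos: [0.4628, 0.1972, 0.0224]
ee_rot: [-0.001, 0.088, 0.996, -0.001]
contact_force: [-0.4, 1.3, 0.6]
opening: 0.007
gripper_force: 0.0
```

tcp_steps([
  [0, 0, -0.005, 0, 0, 0, 0],
  [0, 0, -0.005, 0, 0, 0, 0],
])

```text
time_s: 13.58
eef_pos: [0.4622, 0.1889, 0.0227]
ee_rot: [0.0, 0.087, 0.996, 0.0]
contact_force: [0.2, 0.5, -0.5]
opening: 0.005
gripper_force: 0.4
```

tcp_steps([
  [0, 0, -0.003, 0, 0, 0, 0],
  [0, 0, 0, 0, 0, 0, 0],
])

```text
time_s: 13.75
eef_pos: [0.4612, 0.1855, 0.0226]
ee_rot: [-0.0, 0.087, 0.996, -0.0]
contact_force: [-0.7, -0.2, -0.8]
opening: 0.005
gripper_force: 0.0
```

tcp_steps([
  [0, 0, -0.002, 0, 0, 0, 0],
  [0, 0, 0, 0, 0, 0, 0],
])

```text
time_s: 13.92
eef_pos: [0.4611, 0.184, 0.0227]
ee_rot: [-0.0, 0.087, 0.996, -0.0]
contact_force: [0.2, -0.3, -0.3]
opening: 0.008
gripper_force: 0.0
```

```bash
python3 - <<'E'
from h import *
P1=[.3549,.2357,-.171]; b=snapshot("top"); print(-tool_delta(c2w(P1,[115,0,23])))
m=cam("top")
print([proj(m,c2w(P1,[115,y,32])).round(1) for y in(-80.5,-146.5)])
cv2.imwrite("pics/top5.png",b); cv2.imwrite("pics/wr5.png",snapshot("wrist"))
E
```

```text
[ 0.00144705 -0.03280632  0.0003479 ]
[array([251.3, 179.7]), array([272.7, 183.5])]
```

tcp_steps([
  [0, 0, -0.002, 0, 0, 0, 0],
  [0, 0, 0, 0, 0, 0, 0],
], only="pos|force")

```text
eef_pos: [0.4608, 0.1821, 0.0227]
contact_force: [0.1, 1.2, 1.6]
gripper_force: 0.2
```

tcp_steps([
  [0, 0, -0.002, 0, 0, 0, 0],
  [0, 0, 0, 0, 0, 0, 0],
], only="pos|force")

```text
eef_pos: [0.4604, 0.18, 0.0227]
contact_force: [-0.2, 0.1, 0.8]
gripper_force: 0.2
```

```bash
python3 - <<'E'
from h import *
P1=[.3549,.2357,-.171]; m=cam("wrist"); im=snapshot("wrist")
for y in(-80.5,-113.5,-146.5,-47.5):print(y,proj(m,c2w(P1,[115,y,32])).round())
cv2.imwrite("pics/w6.png",cv2.resize(im[60:260,0:266],(798,600),interpolation=cv2.INTER_CUBIC))
E
```

```text
-80.5 [174. 249.]
-113.5 [111. 249.]
-146.5 [ 47. 250.]
-47.5 [237. 248.]
```

View pics/w6.png

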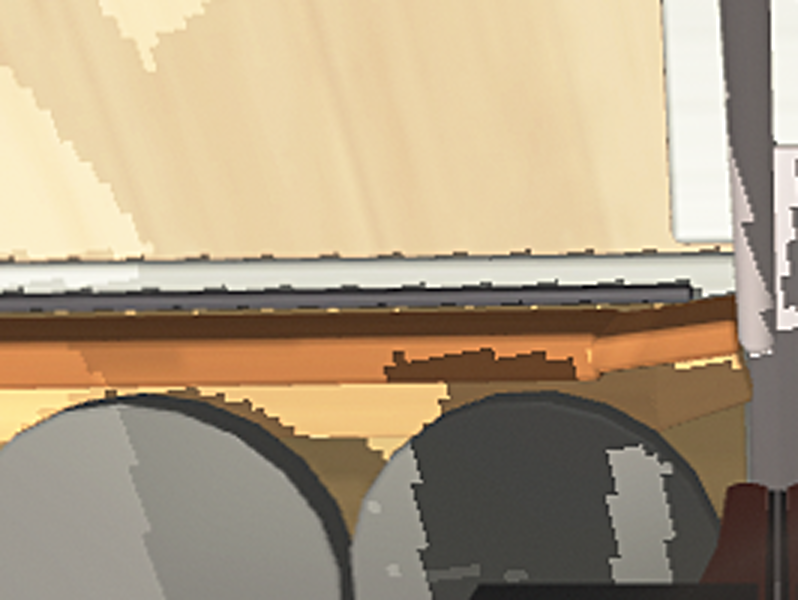

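The new plug sits in the slot beside packed_1. The packed_1 edge is at (340-350,560) and the new plug's edge is at (353,560), so about 2-3 mm of gap remains. I'll push it gently until it resists.

tcp_steps([
  [0, 0, -0.002, 0, 0, 0, 0],
  [0, 0, 0, 0, 0, 0, 0],
], only="pos|force")

```text
eef_pos: [0.4601, 0.178, 0.0227]
contact_force: [-0.1, -0.2, 0.5]
gripper_force: 0.3
```

tcp_steps([
  [0, 0, -0.001, 0, 0, 0, 0],
  [0, 0, 0, 0, 0, 0, 0],
], only="pos|force")

```text
eef_pos: [0.46, 0.1772, 0.0227]
contact_force: [0.1, 1.6, -0.2]
gripper_force: 0.8
```

tcp_steps([
  [0, 0, -0.001, 0, 0, 0, 0],
  [0, 0, 0, 0, 0, 0, 0],
], only="pos|force")

```text
eef_pos: [0.4604, 0.1767, 0.0228]
contact_force: [1.2, 5.3, -0.8]
gripper_force: 2.4
```

```bash
python3 - <<'E'
from h import *
P1=[.3549,.2357,-.171]; m=cam("wrist"); im=snapshot("wrist"); g=cv2.cvtColor(im,7-1)
for v in(236,242):print(v,g[v,98:132].tolist())
o=cv2.imread("pics/w6.png");print(cv2.cvtColor(o,6)[546,294:396:3].tolist())
E
```

```text
236 [146, 146, 146, 147, 146, 146, 146, 146, 146, 148, 146, 144, 119, 73, 54, 56, 57, 56, 56, 46, 97, 140, 143, 147, 146, 145, 146, 147, 146, 146, 146, 146, 146, 145]
242 [144, 143, 143, 144, 144, 144, 144, 143, 145, 146, 145, 145, 144, 140, 125, 89, 52, 52, 72, 118, 145, 145, 144, 143, 143, 144, 144, 143, 143, 143, 144, 143, 144, 142]
[144, 144, 144, 145, 144, 145, 144, 144, 146, 145, 144, 131, 94, 59, 53, 57, 57, 50, 60, 103, 138, 145, 144, 143, 145, 145, 145, 144, 144, 146, 144, 144, 145, 145]
```

tcp_steps([
  [0, 0, 0.01, 0, 0, 0, 0],
  [0, 0, 0.01, 0, 0, 0, 0],
  [0, 0, 0, -0.035, 0, 0, 0],
  [0, 0, 0, -0.035, 0, 0, 0],
  [0, 0, 0, -0.035, 0, 0, 0],
  [0, 0, 0, -0.035, 0, 0, 0],
  [0, 0, 0, -0.035, 0, 0, 0],
], only="pos|force")

```text
eef_pos: [0.4627, 0.1964, 0.1993]
contact_force: [1.0, 0.2, 0.4]
gripper_force: 0.0
```

tcp_steps([
  [0, 0, -0.034, 0, 0, 0, 0],
  [0, 0, -0.034, 0, 0, 0, 0],
  [0, 0, -0.034, 0, 0, 0, 0],
  [0, 0, -0.034, 0, 0, 0, 0],
  [0, 0, -0.034, 0, 0, 0, 0],
  [0, 0, -0.034, 0, 0, 0, 0],
  [0, 0, -0.034, 0, 0, 0, 0],
  [0, 0, 0, 0, 0, 0, 0],
  [0, 0, 0, 0, 0, 0, 0],
], only="pos|force")

```text
eef_pos: [0.4217, -0.0393, 0.1978]
contact_force: [0.3, -0.0, -1.1]
gripper_force: 0.0
```

```bash
python3 - <<'E'
from h import *
P1=[.3549,.2357,-.171]; print(tool_delta(c2w(P1,[115,-265,78])))
m=cam("wrist"); im=snapshot("wrist"); c=proj(m,c2w(P1,[115,-220,98]));print(c)
d=(im.max(2)<55)[:int(c[1])+30]; n,l,st,ce=cv2.connectedComponentsWithStats(d.astype(np.uint8))
for i in range(1,n):
    if 80<st[i,4]<3000: print(st[i],ce[i].round(1))
cv2.imwrite("pics/w7.png",im)
E
```

```text
[-0.00247545 -0.00533234  0.11977151]
[303.78246609 194.32716708]
[309 131 143   6 282] [376.2 133.2]
[239 133  69   6 134] [273.6 135. ]
[286 177  26  32 596] [298.1 193.5]
```

tcp_steps([
  [0, -0.002, -0.005, 0.02, 0, 0, 0],
  [0, 0, 0, 0.03, 0, 0, 0],
  [0, 0, 0, 0.03, 0, 0, 0],
  [0, 0, 0, 0.03, 0, 0, 0],
  [0, 0, 0, 0.01, 0, 0, 0],
  [0, 0, 0, 0, 0, 0, 0],
  [0, 0, 0, 0, 0, 0, 0],
], only="pos|force")

```text
eef_pos: [0.4229, -0.0424, 0.0773]
contact_force: [0.1, 0.2, -0.4]
gripper_force: 0.0
```

tcp_steps([
  [0, 0, 0.01, 0, 0, 0, 0],
  [0, 0, 0.01, 0, 0, 0, 0],
  [0, 0, 0.01, 0, 0, 0, 0],
  [0, 0, 0.01, 0, 0, 0, 0],
  [0, 0, 0.01, 0, 0, 0, 0],
  [0, 0, 0.01, 0, 0, 0, 0],
], only="pos|force")

```text
eef_pos: [0.4339, 0.0166, 0.0782]
contact_force: [-0.4, -1.6, 1.4]
gripper_force: 0.8
```

tcp_steps([
  [0, 0, 0.01, 0, 0, 0, 0],
  [0, 0, 0.01, 0, 0, 0, 0],
  [0, 0, 0.01, 0, 0, 0, 0],
  [0, 0, 0.01, 0, 0, 0, 0],
  [0, 0, 0.01, 0, 0, 0, 0],
  [0, 0, 0.01, 0, 0, 0, 0],
], only="pos|force")

```text
eef_pos: [0.4436, 0.0754, 0.0775]
contact_force: [-1.4, -1.8, 0.9]
gripper_force: 0.9
```

tcp_steps([
  [0, 0, 0.01, 0, 0, 0, 0],
  [0, 0, 0.01, 0, 0, 0, 0],
  [0, 0, 0.01, 0, 0, 0, 0],
  [0, 0, 0.01, 0, 0, 0, 0],
  [0, 0, 0, 0, 0, 0, 0],
], only="pos|force")

```text
eef_pos: [0.4517, 0.1156, 0.0778]
contact_force: [-0.5, -0.7, -0.3]
gripper_force: 0.0
```

tcp_steps([
  [0, 0, 0.006, 0, 0, 0, 0],
  [0, 0, 0.006, 0, 0, 0, 0],
  [0, 0, 0.003, 0, 0, 0, 0],
], only="pos|force")

```text
eef_pos: [0.4536, 0.1291, 0.0777]
contact_force: [-1.0, -1.2, -0.0]
gripper_force: 0.7
```

tcp_steps([
  [0, 0, 0.002, 0, 0, 0, 0],
  [0, 0, 0.002, 0, 0, 0, 0],
], only="pos|force")

```text
eef_pos: [0.4542, 0.1327, 0.0777]
contact_force: [0.1, -0.8, 0.4]
gripper_force: 0.6
```

tcp_steps([
  [0, 0, 0.002, 0, 0, 0, 0],
  [0, 0, 0.001, 0, 0, 0, 0],
], only="pos|force")

```text
eef_pos: [0.4547, 0.1356, 0.0777]
contact_force: [1.1, -0.8, 0.5]
gripper_force: 0.6
```

tcp_steps([
  [0, 0, 0.002, 0, 0, 0, 0],
  [0, 0, 0.001, 0, 0, 0, 0],
], only="pos|force")

```text
eef_pos: [0.4547, 0.1368, 0.0777]
contact_force: [1.6, -19.3, 5.1]
gripper_force: 9.6
```

tcp_steps([
  [0, 0, 0.001, 0, 0, 0, 0],
  [0, 0, 0, 0, 0, 0, 0],
], only="pos|force")

```text
eef_pos: [0.4547, 0.1369, 0.0777]
contact_force: [1.6, -20.5, 6.4]
gripper_force: 9.9
```

tcp_steps([
  [0, 0, -0.02, 0, 0, 0, 0],
  [0, 0, -0.02, 0, 0, 0, 0],
  [0, 0, -0.02, -0.02, 0, 0, 0],
  [0, 0, -0.02, -0.035, 0, 0, 0],
  [0, 0, -0.03, -0.035, 0, 0, 0],
  [0, 0, -0.03, -0.035, 0, 0, 0],
  [0, 0, -0.03, -0.035, 0, 0, 0],
  [0, 0, -0.03, 0, 0, 0, 0],
  [0, 0, 0, 0, 0, 0, 0],
], only="time|pos|force")

```text
time_s: 20.0
eef_pos: [0.4227, -0.0524, 0.2298]
contact_force: [-0.5, 0.7, 0.7]
gripper_force: 0.0
```

```bash
python3 - <<'E'
from h import *
P1=[.3549,.2357,-.171]; m=cam("wrist"); im=snapshot("wrist")
def w2c(P,w):
    d=np.array(w[:2])-P[:2];c,s=np.cos(P[2]),np.sin(P[2]);return 1000*np.array([c*d[0]+s*d[1],-s*d[0]+c*d[1]])
print("pred knob",proj(m,c2w(P1,[115,-51,98])).round(),"plugs",[proj(m,c2w(P1,[115,y,32])).round() for y in(-80.5,-146.5,-212.5)])
d=(im.max(2)<55)[:235]; n,l,st,ce=cv2.connectedComponentsWithStats(d.astype(np.uint8))
for i in range(1,n):
    if 80<st[i,4]<3000: print(st[i],ce[i].round(1),w2c(P1,ray(m,ce[i],.09)).round(1))
c=cv2.HoughCircles(cv2.cvtColor(im,6),cv2.HOUGH_GRADIENT,1,30,param1=100,param2=22,minRadius=22,maxRadius=45)
if c is not None:
    for q in c[0]: print(q.round(1),w2c(P1,ray(m,q[:2],.032)).round(1))
# bystanders, before/after in the top view
t=snapshot("top"); o=cv2.resize(cv2.imread("pics/top0.png"),(512,384),interpolation=cv2.INTER_AREA)
for n,(x0,y0,x1,y1) in dict(tape=(355,205,395,228),glue=(135,163,172,190)).items():
    for I in(o,t):
        h=cv2.cvtColor(I[y0:y1,x0:x1],cv2.COLOR_BGR2HSV); k=(h[...,0]>15)&(h[...,0]<35)&(h[...,1]>190); v,u=np.nonzero(k); print(n,k.sum(),u.mean()+x0,v.mean()+y0)
cv2.imwrite("pics/w8.png",im)
E
```

```text
pred knob [493. 180.] plugs [array([425., 167.]), array([367., 168.]), array([310., 168.])]
[ 0  4  7 17 86] [ 2.5 13. ] [ -30.2 -486.2]
[251 123 209   9 378] [356.4 127.6] [  65.6 -179.9]
[281.5  47.5  44.4] [ -12.9 -246.9]
[310.5 171.5  28.9] [ 119.1 -211.6]
[367.5 171.5  28.6] [ 119.5 -145.8]
[426.5 174.5  32.2] [123.6 -77.8]
[417.5  93.5  37.7] [ 34.2 -99.6]
[296.5 100.5  29.9] [  40.1 -229.8]
tape 224 377.0 215.72321428571428
tape 0 nan nan
glue 261 154.4176245210728 177.08045977011494
glue 262 154.46946564885496 177.1030534351145<stdin>:16: RuntimeWarning: Mean of empty slice.
  ret = ret.dtype.type(ret / rcount)
```

tcp_steps([
  [0, 0, 0.03, -0.02, 0, 0, 0],
  [0, 0, 0.03, -0.02, 0, 0, 0],
  [0, 0, 0.03, -0.02, 0, 0, 0],
  [0, 0, 0, 0, 0, 0, 0],
  [0, 0, 0, 0, 0, 0, 0],
], only="time|pos|force")

```text
time_s: 20.52
eef_pos: [0.438, 0.0417, 0.2876]
contact_force: [-0.6, 0.5, -0.1]
gripper_force: 0.0
```

```bash
python3 - <<'E'
from h import *
P1=[.3549,.2357,-.171]; m=cam("wrist"); im=snapshot("wrist")
def w2c(P,w):
    d=np.array(w[:2])-P[:2];c,s=np.cos(P[2]),np.sin(P[2]);return 1000*np.array([c*d[0]+s*d[1],-s*d[0]+c*d[1]])
k=proj(m,c2w(P1,[115,-51,98]));print("pred",k.round())
x,y=k.astype(int); x0,y0=max(x-50,0),y-50
g=im[y0:y+50,x0:x+50].max(2); print(g.min())
n,l,st,ce=cv2.connectedComponentsWithStats((g<70).astype(np.uint8))
for i in range(1,n):
    if st[i,4]>60: print(st[i],ce[i]+[x0,y0],w2c(P1,ray(m,ce[i]+[x0,y0],.092)).round(1))
# same measure on the start-of-push picture gave centroid (298,193.5)
E
```

```text
pred [369. 171.]
0
[  0   3  44   6 122] [342.20491803 125.8442623 ] [ 64.8 -83.6]
[ 12  21  12  41 209] [337.6076555  157.08133971] [ 99.6 -86.3]
[ 24  39  27  22 403] [356.77915633 169.84367246] [114.3 -63.4]
```

```bash
python3 - <<'E'
from h import *
P1=[.3549,.2357,-.171]; m=cam("wrist"); im=snapshot("wrist")
def w2c(P,w):
    d=np.array(w[:2])-P[:2];c,s=np.cos(P[2]),np.sin(P[2]);return 1000*np.array([c*d[0]+s*d[1],-s*d[0]+c*d[1]])
print("end far",w2c(P1,ray(m,(370,168),.098))-[0,11],"near",w2c(P1,ray(m,(343,170),.080))+[0,11])
# start-of-push view: same TCP orientation; shift tool pose to (0.4217,-0.0393,0.1978)
s=monitor.state(); d=np.array([.4217,-.0393,.1978])-s["eef_pos"]; m2=dict(m); m2["t"]=m["t"]-m["R"]@d
print("start far",w2c(P1,ray(m2,(312,193),.098))-[0,11],"near",w2c(P1,ray(m2,(286,193),.080))+[0,11])
cv2.imwrite("pics/end.png",cv2.resize(im[60:260,200:466],(798,600)))
g=cv2.cvtColor(im,6)
# bar: light strip crossing the tray at z~.046 ; print row profile across it near the far rim
for X in([60,0],[70,0],[165,0]):
    for y in(-60,-50,-40):
        u,v=proj(m,c2w(P1,[X[0],y,46])).astype(int); print(X[0],y,(u,v),g[v,u] if 0<=v<384 and 0<=u<512 else None)
E
```

```text
end far [110.00579799 -63.16476183] near [115.71870467 -66.36803875]
start far [ 113.88318033 -223.16407871] near [ 118.72155485 -221.89198374]
60 -60 (np.int64(353), np.int64(120)) 126
60 -50 (np.int64(361), np.int64(120)) 151
60 -40 (np.int64(369), np.int64(120)) 96
70 -60 (np.int64(352), np.int64(128)) 74
70 -50 (np.int64(360), np.int64(128)) 65
70 -40 (np.int64(368), np.int64(128)) 118
165 -60 (np.int64(346), np.int64(201)) 132
165 -50 (np.int64(354), np.int64(201)) 125
165 -40 (np.int64(362), np.int64(201)) 233
```

tcp_steps([
  [0, 0, 0.03, 0, 0, 0, 0],
  [0, 0, 0.03, 0, 0, 0, 0],
  [0, 0, 0.03, 0, 0, 0, 0],
  [0, 0, 0.03, 0, 0, 0, 0],
  [0, 0, 0, 0, 0, 0, 0],
  [0, 0, 0, 0, 0, 0, 0],
], only="time|pos|force")

```text
time_s: 21.12
eef_pos: [0.4578, 0.1579, 0.286]
contact_force: [-0.2, -0.9, 0.3]
gripper_force: 0.0
```

```bash
python3 - <<'E'
from h import *
P1=[.3549,.2357,-.171]; m=cam("wrist"); im=snapshot("wrist"); cv2.imwrite("pics/w9.png",im); g=cv2.cvtColor(im,6)
import pickle; pickle.dump(m,open("w9.pkl","wb"))
def prof(x,z,ys):
    return [int(g[tuple(np.round(proj(m,c2w(P1,[x,y,z]))).astype(int)[::-1])]) for y in ys]
ys=range(-130,-19,2)
print(list(ys))
for x,z in((115,98),(115,92),(75,46),(90,46),(140,46),(155,46),(90,32),(140,32)): print(x,z,prof(x,z,ys))
E
```

```text
[-130, -128, -126, -124, -122, -120, -118, -116, -114, -112, -110, -108, -106, -104, -102, -100, -98, -96, -94, -92, -90, -88, -86, -84, -82, -80, -78, -76, -74, -72, -70, -68, -66, -64, -62, -60, -58, -56, -54, -52, -50, -48, -46, -44, -42, -40, -38, -36, -34, -32, -30, -28, -26, -24, -22, -20]
115 98 [186, 184, 184, 185, 184, 184, 185, 183, 184, 183, 184, 145, 132, 137, 176, 185, 184, 184, 184, 183, 183, 183, 181, 182, 181, 179, 179, 181, 181, 191, 42, 52, 22, 27, 30, 31, 31, 33, 31, 35, 8, 125, 238, 250, 255, 255, 247, 247, 248, 244, 242, 244, 243, 242, 238, 243]
115 92 [186, 186, 186, 185, 185, 185, 185, 184, 185, 185, 186, 134, 114, 162, 188, 184, 184, 184, 185, 184, 183, 183, 182, 183, 181, 182, 181, 180, 180, 189, 60, 48, 23, 30, 31, 30, 33, 31, 31, 32, 1, 131, 241, 233, 138, 141, 249, 255, 255, 252, 248, 250, 253, 246, 238, 241]
75 46 [137, 143, 148, 147, 145, 146, 144, 176, 150, 146, 147, 147, 145, 148, 150, 149, 148, 149, 148, 148, 171, 174, 169, 171, 171, 171, 171, 171, 171, 
[... 848 characters left out ...]
5, 166, 168, 168, 138, 185, 252, 250, 247, 247, 251, 255, 95, 173, 177, 175, 165, 146, 143, 255, 255, 255, 255, 255, 255, 255, 255, 255, 255]
90 32 [96, 56, 77, 227, 232, 225, 224, 225, 224, 224, 223, 224, 225, 229, 200, 204, 137, 193, 193, 193, 191, 189, 188, 188, 186, 187, 186, 186, 186, 187, 190, 150, 255, 252, 252, 252, 250, 255, 246, 106, 129, 133, 124, 168, 128, 152, 151, 146, 146, 155, 122, 125, 124, 144, 148, 148]
140 32 [180, 179, 182, 169, 232, 237, 235, 236, 235, 234, 233, 233, 220, 171, 178, 178, 178, 179, 179, 179, 177, 178, 178, 177, 177, 177, 176, 177, 177, 176, 182, 109, 27, 10, 9, 12, 10, 9, 26, 138, 113, 79, 74, 67, 57, 230, 217, 214, 204, 207, 217, 210, 212, 208, 207, 207]
```

tcp_steps([
  [0, 0, -0.03, 0, 0, 0, 0],
  [0, 0, -0.03, 0, 0, 0, 0],
  [0, 0, 0, 0, 0, 0, 0],
  [0, 0, 0, 0, 0, 0, 0],
], only="time|force")

```text
time_s: 21.5
contact_force: [0.5, -0.5, 0.1]
gripper_force: 0.0
```

```bash
python3 -c "
from bench import r, monitor, order, snapshot, camera_model
print(order.hand_in())"
```

```text
the job is handed in; nothing more can be done
None
```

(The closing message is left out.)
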